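Check the spacer block with the bridge height gauge

TASK

Pick up the bridge height gauge and lower it gently astride the spacer block (the thick rectangular one of the three aluminium workpieces, not the flat strip or the hexagonal bar), its bridge square across the block's length and its sprung foot on the middle of the block, so that both legs stand flat on the desk and the pointer shows the block's height. Let go and leave the gauge standing there; leave all three workpieces lying where they are.

Things in the scene. Friction and masses are not known exactly. Their poses are not given: they have to be found in the camera images.
- gauge: metal bridge gauge, 0.4-0.65 kg. Origin midway between the legs at the feet's undersides; z up, y from leg to leg, x through the arch. Feet 16x48 at y = +/-48; opening 80 wide, 44 high; beam 108 long, z 44-58; on it the bright grip housing 30 (x) by 36 (y), z 58-112, cap to 116: grip its x faces at z = 88. Scale plate at y = +44, z up to 111, pointer rod at y = +32: do not close fingers along y.
- gauge_foot (a joint): slide of the sprung foot on the gauge's z axis, m: 0 when hanging free (its 22 mm round underside 2 mm above the level of the leg feet), growing as a part pushes it up, to 0.032. Standing flat over a part it reads the part's height less 2 mm (0.024 on the block). Spring 0.6 N at 0, 1.1 N at 0.024; the gauge's weight alone pushes it in.
- block: spacer block, plain aluminium, loose, 56 mm long (x), 28 mm wide (y), 26 mm high (z), two small dark screw holes in its top. Origin: centre of its underside.
- strip: bystander: flat aluminium strip, loose, 70 mm long (x), 24 mm wide (y), 8 mm high. Origin: centre of its underside.
- hex_bar: bystander: hexagonal aluminium bar lying on a flat, loose, 60 mm long (x), 16 mm high, 18.5 mm over its corners (y). Origin: centre of its underside.
Things that resemble listed ones, but are neither listed nor needed, are in the scene too. Leave any orange look-alike of the block alone.

How it is judged (in metres and radians):
On the way:
1. the gauge is lifted clear of the desk, its feet more than 40 mm up (height (world z) of gauge above 0.04 m), for 0.1 s.
At the end, for the whole second after the job is handed in: Gauge at rest, released, upright (3 deg), feet on the desk (4 mm), astride the block: axis within 16 mm of its centre, bridge square across it within 15 deg, foot slide at 0.024 within 3 mm. Block lying flat; block, strip and bar each within 25 mm of their start (value of joint gauge_foot between 0.021 and 0.027 m and horizontal distance between gauge and block below 0.016 m and angle between the y axis of gauge and the y axis of block, either way round below 0.26 rad and angle between gauge's own z axis and vertical below 0.06 rad and height (world z) of gauge between -0.004 and 0.004 m and linear speed of gauge below 0.02 m/s and angle between block's own z axis and vertical below 0.1 rad and distance of each of block, strip, hex_bar from where it was at the start of the episode below 0.025 m); the robot touches nothing.
It fails at once if the gauge presses on the block with more than 15 N (contact force between gauge and block above 15 N).
It fails at once if the gauge is dropped: faster than 0.4 m/s while the fingers do not touch it (linear speed of gauge above 0.4 m/s and contact force between the fingers and gauge below 0.05 N).
It also fails if it takes over 32 s, if anything falls off the work surface, if the arm or the gripper's body presses on something with over 40 N, if the wrist force passes 120 N, or if a joint passes its speed limit or range.

ROBOT

A 6-joint arm with a two-finger parallel gripper is mounted at the origin on a cart in front of the work surface, level with it; the furniture and walls round the work are solid. World frame = base frame: x ahead of the robot, y to its left, z up, the work surface at z = 0. Lengths are in mm, angles in rad, forces in N, time in s.
With the tool pointing down it reaches from about 300 to 775 mm from the base axis. Payload 14.6 kg.
Tool frame: the origin (TCP) lies at the very end of the fingers, on their centre line; the grasp point (between the pads) lies 19 mm behind it; z points along the fingers, y is the line along which they close (so a half turn about z gives the same grasp; the last joint's range is limited). The gripper opens to 94 mm and grips with 3 to 60 N. Pads are 16 mm wide; open, the fingers measure 119 mm over their backs; the gripper's body (75 mm by 177 mm) begins 78 mm behind the grasp point.
Start: joints at [1.117, 0.3, 1.521, -0, 1.321, -0.067], TCP at [207.471, 509.357, 185.446] pointing down, gripper open.
Joint ranges: [-3.03, 3.03], [-0.79, 2.21], [0.23, 2.52], [-1.04, 4.18], [0, 3.07], [-2.55, 2.55]. Speed limits (rad/s): [2.22, 2.22, 2.57, 3.14, 3.14, 3.14].

INTERFACE

Orientations are given as [roll, pitch, yaw] about the fixed x, y, z axes, in that order (R = Rz(yaw) Ry(pitch) Rx(roll)).
In Python, from cell import manip, optics gives the robot as it stands.
- The arm moves only by the shell command python3 -m crank 'ROWS' [FORCE]. ROWS is JSON, a list of rows, each a list of 7 numbers: the opening in per cent of the stroke, from 0 (shut) to 100 (fully open), then the shift along the tool's x, y, z in mm, then the turn, a rotation vector about the tool's x, y, z in rad. A call has 1 to 10 rows; each row is the pose to reach, as a shift and turn from the pose commanded when the call began, along the tool's axes at that moment; what a row does not reach only later rows make up. A row lasts 1/10 s, in which the tool goes at most 50 mm and 8.59 degrees, less where a joint would pass 70% of its speed; a pose out of reach is approached as far as the arm can. A call with a gripper value outside its range is refused whole. The fingers move at their own pace and stop on an object; FORCE is the grip in N (left out, the last holds). Time passes only in rows, so rows that repeat a pose let the fingers close. It gives the time, the measured TCP pose, the force, the opening and the grip force at its end, in the units of the state.
- manip.read_state(): the state, without advancing time (a new reading comes with each control period).
- optics.camera(name): name is "scene" or "top" or "wrist"; returns (picture, depth): 384x512x3 uint8, red, green, blue; 384x512 float32, mm along the optical axis (not along the pixel's ray), 0 where there is no reading.
- optics.calibration(name): a dict with "camera_matrix" (3x3 intrinsics, pixels), "R" (3x3) and "t" (3): a world point X has camera coordinates R X + t. Camera axes: x right, y down, z forward; pixel columns grow to the right and rows downward; lengths in mm; the calibration is good to about 2 mm. A picture is of the moment at which its call begins: read the wrist's pose just before it. calibration takes no time and is no camera call; for the wrist camera it gives the pose at the moment of the call.
- manip.sign_off(): hands the job in; it is judged then, once.
The state is a dict: "clock": time; "joints": joint angles; "qd": joint speeds; "effort": joint torques, N m; "eef_pos": TCP position; "eef_rot": TCP orientation; "wrist_force": force on the tool from outside, world axes, zero at the start; "moment": the same for the moment, N m; "finger_gap": finger opening in mm; "finger_force": force on a finger pad.
Only numpy, scipy, OpenCV 4.12 (cv2) and the standard library are available. Lean on these libraries where they do the work, as an engineer would, in place of code of your own. Each camera call takes 0.05 s, during which the arm holds its last target. There are 200 camera calls.

## Working session

There is one attempt and no reset: what is moved stays moved. The work goes in short steps, Python scripts to look and compute and a shell command to move; the robot and the scene stay as the last step left them, time stands still between calls to the robot, and variables do not carry over. Pictures are saved under pics/ and viewed, at most 10 in all, crops included, and the job is handed in when it is done.

```bash
mkdir -p pics; ls; python3 - <<'E'
from cell import manip, optics
import cv2, numpy as np
print(manip.read_state())
for n in ("scene","top"):
    p,d=optics.camera(n); cv2.imwrite(f"pics/{n}0.png",p[:,:,::-1]); np.savez(f"pics/{n}0.npz",p=p,d=d)
    c=optics.calibration(n); print(n,c)
E
```

```text
pics
{'clock': 0.0, 'joints': array([ 1.11742580e+00,  3.00421641e-01,  1.52157718e+00, -4.16337508e-05,
        1.32069795e+00, -6.66009751e-02]), 'qd': array([-4.52098451e-04, -2.40580444e-03, -1.12548547e-03,  1.76070099e-03,
       -8.73562086e-05,  2.51763974e-04]), 'effort': array([-1.97250342e-04, -5.31815171e+01, -3.52735591e+01,  7.08271447e-02,
        2.44565407e-02, -3.11419490e-05]), 'eef_pos': array([207.34908033, 509.11212109, 184.91512226]), 'eef_rot': array([-3.14048830e+00, -3.32434116e-05,  2.75483341e+00]), 'wrist_force': array([ 0.11281327, -0.35074148,  0.2661188 ]), 'moment': array([0.04923537, 0.00776719, 0.00842844]), 'finger_force': 0.0, 'finger_gap': 94.02078777697928}
scene {'camera_matrix': array([[487.21583971,   0.        , 255.68281828],
       [  0.        , 487.21583971, 191.71844038],
       [  0.        ,   0.        ,   1.        ]]), 'R': array([[ 0.76683422, -0.64176763,  0.00997929],
       [-0.46826587, -0.57001885, -0.67513376],
       [ 0.43896738,  0.5130427 , -0.73762784]]), 't': array([-501.44079439,  240.79147456,  686.93360941])}
top {'camera_matrix': array([[364.09556484,   0.        , 260.40414829],
       [  0.        , 364.09556484, 192.36122563],
       [  0.        ,   0.        ,   1.        ]]), 'R': array([[ 0.01624145, -0.9998621 ,  0.00346322],
       [-0.99623148, -0.01647743, -0.08515481],
       [ 0.08520014, -0.00206713, -0.99636171]]), 't': array([-132.74016552,  551.61199721,  857.64670902])}
```

View pics/top0.png

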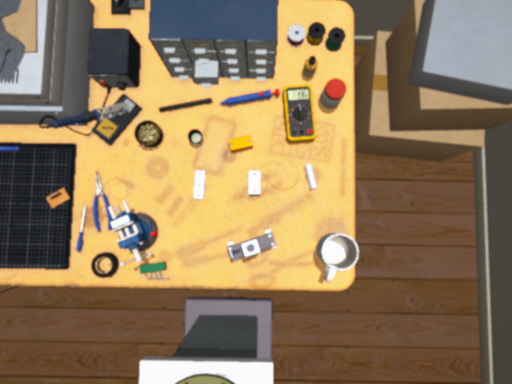

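View pics/scene0.png

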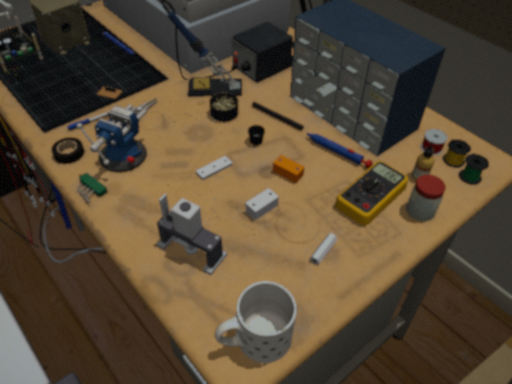

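Top view: the gauge is at (251,246). Three pale parts could be the block: (199,184), (254,182) and (310,177). The orange look-alike is at (240,144). In the scene view the part at (262,204) is thick and has two holes, so it is the block, (254,182) in the top view. I'll confirm in an enlarged crop and measure.

```bash
cat > h.py <<'E'
import numpy as np, cv2
from cell import manip, optics
def ray(c,uv,z):
    K,R,t=c["camera_matrix"],c["R"],c["t"]
    d=R.T@np.linalg.inv(K)@np.array([uv[0],uv[1],1.]); o=-R.T@t
    return o+d*(z-o[2])/d[2]
def cloud(c,d):
    K,R,t=c["camera_matrix"],c["R"],c["t"]
    v,u=np.mgrid[:d.shape[0],:d.shape[1]]
    P=np.stack([(u-K[0,2])/K[0,0]*d,(v-K[1,2])/K[1,1]*d,d],-1)
    return (P-t)@R
def rect(X):
    (c,s,a)=cv2.minAreaRect(np.float32(X)); b=cv2.boxPoints((c,s,a))
    e=max((b[1]-b[0],b[2]-b[1]),key=np.linalg.norm)
    return np.round(c,1),np.round(sorted(s),1),round(np.degrees(np.arctan2(e[1],e[0]))%180,1)
E
python3 - <<'E'
from h import *
a=np.load("pics/top0.npz"); p,d=a["p"],a["d"]; c=optics.calibration("top")
W=cloud(c,d)
s=np.load("pics/scene0.npz"); cs=optics.calibration("scene"); Ws=cloud(cs,s["d"])
hsv=cv2.cvtColor(p,cv2.COLOR_RGB2HSV)
m=((hsv[...,1]<60)&(hsv[...,2]>140)).astype(np.uint8)
n,l,st,ce=cv2.connectedComponentsWithStats(m)
for i in range(1,n):
    if st[i,4]>30 and 180<ce[i][0]<330 and 160<ce[i][1]<270:
        k=l==i; z=np.median(W[k][:,2])
        v,u=np.nonzero(k); X=np.array([ray(c,q,z)[:2] for q in zip(u,v)])
        print(ce[i].round(),st[i,4],"z",z.round(1),rect(X))
def gauge(W,lo,hi,n):
    k=(W[...,2]>lo)&(W[...,2]<hi)&(W[...,0]>200)&(W[...,0]<480)&(abs(W[...,1]+100)<150)
    if k.sum()>4: print(n,lo,hi,k.sum(),rect(W[k][:,:2]),W[k].mean(0).round(1))
for W_,n in((W,"top"),(Ws,"scene")):
    for lo,hi in((5,14),(20,32),(46,66),(100,109),(112,125)): gauge(W_,lo,hi,n)
t=cv2.resize(p[130:275,180:330],None,fx=3.9,fy=3.9,interpolation=2); q=cv2.resize(s["p"][140:275,145:345],(800,540),interpolation=2)
t=cv2.resize(t,(400,386));q=cv2.resize(q,(400,270))
o=np.zeros((386,800,3),np.uint8);o[:,:400]=t;o[:270,400:]=q
cv2.imwrite("pics/crop.png",o[:,:,::-1])
E
```

```text
[310. 176.] 180 z 15.6 (array([ 596.8, -245.7]), array([18.4, 61.5]), np.float32(12.8))
[199. 184.] 321 z 8.5 (array([572.4,  28.1]), array([27.1, 72.6]), np.float32(177.5))
[254. 182.] 319 z 26.4 (array([ 578.5, -107.7]), array([29.1, 58.4]), np.float32(0.9))
[252. 245.] 658 z 60.2 (array([ 430. , -103.8]), array([ 46.1, 108.5]), np.float32(109.2))
top 5 14 109 (array([ 406.3, -111.8]), array([139.9, 279.7]), np.float32(93.0)) [ 425.8 -107.9    7.8]
top 46 66 396 (array([ 426.8, -104.1]), array([ 31.9, 107.5]), np.float32(109.1)) [ 429.1 -108.4   59. ]
top 100 109 9 (array([421.9, -91.8]), array([29. , 59.1]), np.float32(115.3)) [423.8 -88.5 106.6]
top 112 125 176 (array([422.3, -90.8]), array([28.3, 62.4]), np.float32(109.1)) [ 425.4 -101.1  114.6]
scene 5 14 356 (array([ 420.9, -104.2]), array([ 47.2, 116.3]), np.float32(116.2)) [ 422.2 -107.7    8.6]
scene 20 32 118 (array([ 424.6, -103.2]), array([ 31.3, 108.6]), np.float32(112.1)) [ 425.9 -119.3   25.6]
scene 46 66 912 (array([ 426.7, -102.1]), array([ 33.2, 108.3]), np.float32(109.7)) [ 425.1 -113.8   56.4]
scene 100 109 158 (array([422.6, -88.8]), array([30.8, 64.1]), np.float32(108.3)) [419.6 -98.7 105. ]
scene 112 125 122 (array([420. , -91.2]), array([23.7, 61.3]), np.float32(120.8)) [ 426.4 -102.1  114.3]
```

View pics/crop.png

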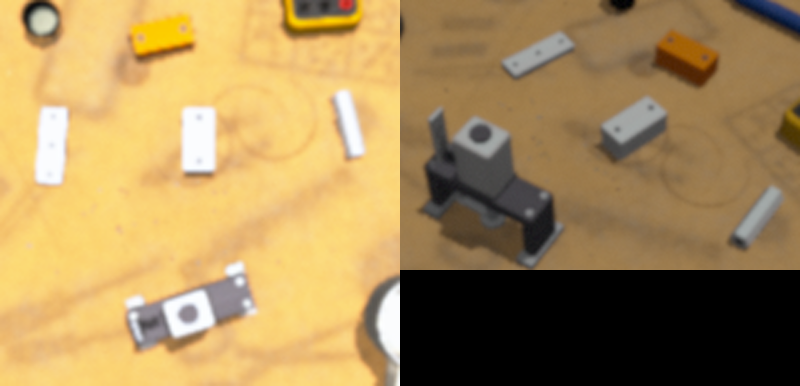

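The crop confirms it: the block is the thick two-hole part at (198,140) on the left and (633,128) on the right. It lies at (578.5,-107.7), angle 0.9°, top at 26.4 mm. The three-hole flat piece at (50,145) is the strip, and the bar is at (348,123). The gauge is at about (427,-103) with yaw about 19° and its scale plate on the +y side. I'll move above the gauge.

```bash
python3 -m crank '[[100,-434,-484,-15,0,0,0.85],[100,-434,-484,-15,0,0,0.85],[100,-434,-484,-15,0,0,0.85],[100,-434,-484,-15,0,0,0.85],[100,-434,-484,-15,0,0,0.85],[100,-434,-484,-15,0,0,0.85],[100,-434,-484,-15,0,0,0.85],[100,-434,-484,-15,0,0,0.85],[100,-434,-484,-15,0,0,0.85],[100,-434,-484,-15,0,0,0.85]]' 20
```

```text
clock: 1.1
eef_pos: [376.2, 36.7, 197.2]
eef_rot: [3.141, 0.0, 1.905]
wrist_force: [0.9, 0.7, 0.1]
finger_gap: 94.5
finger_force: 0.0
```

```bash
python3 -m crank '[[100,-149,2,0,0,0,0],[100,-149,2,0,0,0,0],[100,-149,2,0,0,0,0],[100,-149,2,0,0,0,0],[100,-149,2,0,0,0,0],[100,-149,2,0,0,0,0]]'; python3 - <<'E'
from h import *
s=manip.read_state(); print(s["eef_pos"],s["eef_rot"],s["joints"])
c=optics.calibration("wrist");p,d=optics.camera("wrist"); cv2.imwrite("pics/w1.png",p[:,:,::-1]); W=cloud(c,d)
for lo,hi in((46,64),(104,111),(112,125)):
    k=(d>0)&(W[...,2]>lo)&(W[...,2]<hi)&(abs(W[...,0]-427)<90)&(abs(W[...,1]+103)<90)
    if k.sum()>4: print(lo,hi,k.sum(),rect(W[k][:,:2]),W[k].mean(0).round(1))
E
```

```text
clock: 1.7
eef_pos: [426.6, -100.5, 196.8]
eef_rot: [-3.141, -0.0, 1.905]
wrist_force: [-0.2, 0.3, 0.7]
finger_gap: 94.3
finger_force: 0.0
[ 426.56100489 -100.46026019  196.84220869] [-3.14128273e+00 -4.03344488e-04  1.90549577e+00] [-3.15001097e-01  3.77855921e-02  1.80025154e+00  1.38583729e-04
  1.30404631e+00 -6.49737165e-01]
46 64 1062 (array([ 426.3, -101.5]), array([ 31.4, 106.8]), np.float32(109.6)) [423.1 -92.7  57.9]
104 111 230 (array([422.2, -89.5]), array([29.5, 64.1]), np.float32(108.9)) [423.7 -92.2 109.6]
112 125 487 (array([423.1, -88.1]), array([27.3, 62. ]), np.float32(105.8)) [ 425.8 -101.6  114. ]
```

View pics/w1.png

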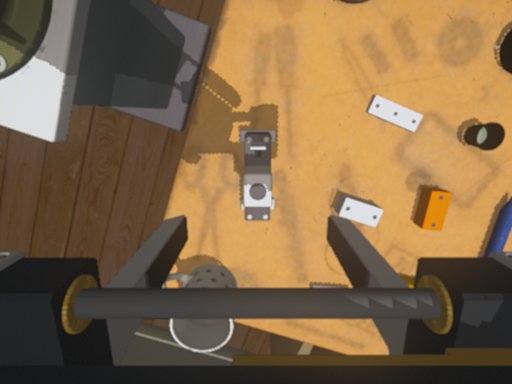

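The wrist view shows the gauge axis-aligned between the fingers at (258,190), with its scale plate at (258,148). Measured centre is (426.5,-102), yaw about 19°, so the tool is aligned. Descend and grip.

```bash
python3 -m crank '[[100,-1.5,0,45,0,0,0],[100,-1.5,0,90,0,0,0],[100,-1.5,0,115,0,0,0],[100,-1.5,0,128,0,0,0],[100,-1.5,0,128,0,0,0],[100,-1.5,0,128,0,0,0],[20,-1.5,0,128,0,0,0],[20,-1.5,0,128,0,0,0],[20,-1.5,0,128,0,0,0],[20,-1.5,0,128,0,0,0]]' 25;python3 -m crank '[[20,0,0,0,0,0,0],[20,0,0,0,0,0,0],[20,0,0,0,0,0,0],[20,0,0,0,0,0,0],[20,0,0,0,0,0,0]]' 25
```

```text
clock: 2.75
eef_pos: [427.5, -102.7, 69.3]
eef_rot: [3.141, 0.0, 1.905]
wrist_force: [0.2, 0.3, -0.6]
finger_gap: 65.4
finger_force: 0.0
clock: 3.25
eef_pos: [427.4, -102.7, 69.0]
eef_rot: [3.142, 0.0, 1.905]
wrist_force: [0.9, 0.2, 0.2]
finger_gap: 29.4
finger_force: 25.0
```

```bash
python3 -m crank '[[20,0,0,-5,0,0,0],[20,0,0,-20,0,0,0],[20,0,0,-45,0,0,0],[20,0,0,-70,0,0,0],[20,0,0,-85,0,0,0],[20,0,0,-90,0,0,0],[20,0,0,-90,0,0,0]]' 30; python3 - <<'E'
from h import *
s=manip.read_state(); print(s["eef_pos"],s["eef_rot"],s["wrist_force"])
d=np.array([578.5,-107.7])-s["eef_pos"][:2]; y=s["eef_rot"][2]
print(d@[np.cos(y),np.sin(y)], d@[np.sin(y),-np.cos(y)])
E
```

```text
clock: 3.95
eef_pos: [427.3, -102.7, 159.0]
eef_rot: [3.141, 0.0, 1.905]
wrist_force: [0.3, -0.0, -6.0]
finger_gap: 30.1
finger_force: 30.0
[ 427.28422072 -102.68979286  158.99658483] [3.14148653e+00 9.78565984e-05 1.90478261e+00] [ 0.31741053 -0.00862794 -6.02400948]
-54.303651096473814 141.2176602120776
```

```bash
python3 -m crank '[[20,-10,25,0,0,0,0.06],[20,-20,55,0,0,0,0.13],[20,-33,85,0,0,0,0.2],[20,-45,115,0,0,0,0.27],[20,-52,135,0,0,0,0.32],[20,-54,141,0,0,0,0.32],[20,-54,141,0,0,0,0.32],[20,-54,141,0,0,0,0.32]]'; python3 - <<'E'
from h import *
s=manip.read_state(); print(s["eef_pos"],s["eef_rot"],s["wrist_force"])
o=[]
for n in("scene","top","wrist"):
    c=optics.calibration(n);p,d=optics.camera(n); o.append(p); W=cloud(c,d)
    for lo,hi in((22,30),(128,148),(200,212)):
        k=(d>0)&(W[...,2]>lo)&(W[...,2]<hi)&(abs(W[...,0]-578)<60)&(abs(W[...,1]+107)<75)&(p.min(-1)>0)
        if k.sum()>4: print(n,lo,hi,k.sum(),rect(W[k][:,:2]),W[k].mean(0).round(1))
im=np.hstack([cv2.resize(o[0][60:300,130:380],(400,384)),cv2.resize(o[2],(400,300))[:300] if 0 else cv2.resize(o[2],(400,384))])
cv2.imwrite("pics/h.png",im[:,:,::-1])
E
```

```text
clock: 4.75
eef_pos: [577.3, -107.4, 158.3]
eef_rot: [-3.14, -0.0, 1.586]
wrist_force: [-0.1, -0.3, -5.8]
finger_gap: 29.7
finger_force: 30.0
[ 577.32701584 -107.42645627  158.29194088] [-3.14012760e+00 -3.33746471e-04  1.58577948e+00] [-0.13384977 -0.30620882 -5.80969453]
scene 22 30 326 (array([ 578.4, -105.2]), array([30.3, 56.6]), np.float32(179.0)) [ 573.6 -105.9   25. ]
scene 128 148 826 (array([ 576.7, -106.5]), array([ 35.1, 108.7]), np.float32(91.0)) [ 569.8 -122.6  142.6]
scene 200 212 310 (array([ 574.7, -108.7]), array([32.4, 52. ]), np.float32(14.9)) [ 575.2 -109.7  204.2]
top 128 148 7 (array([ 572.7, -104.5]), array([23.6, 98.5]), np.float32(92.2)) [571.9 -84.2 142.8]
wrist 22 30 105 (array([ 578.5, -106.8]), array([27.2, 55.9]), np.float32(1.2)) [ 600.6 -105.    25.7]
wrist 128 148 1085 (array([ 576.3, -106.7]), array([ 32. , 107.3]), np.float32(90.7)) [576.1 -79.3 146.4]
wrist 200 212 3132 (array([578.1, -95.4]), array([47.9, 63.8]), np.float32(62.2)) [ 576.5 -102.8  203.2]
```

View pics/h.png

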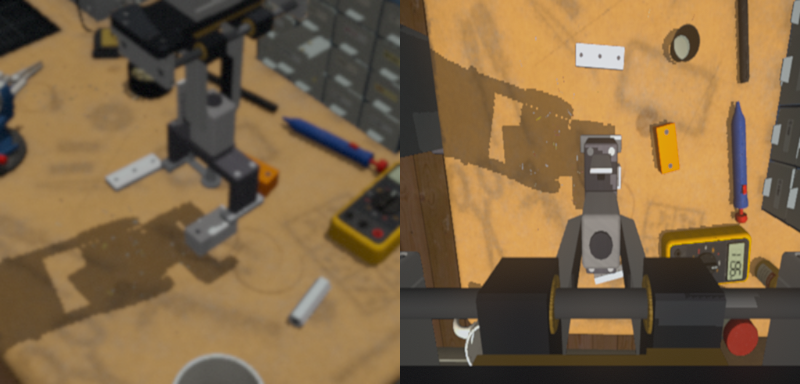

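The pictures show the gauge hanging upright over the block at (210,230) on the left, and (600,170) on the right. Measured, the gauge is at (576.5,-106.6) and the block at (578.5,-106.5), angles within 1°. I'll shift 2 mm in x and lower gently.

```bash
python3 -m crank '[[20,0,2,15,0,0,0],[20,0,2,35,0,0,0],[20,0,2,50,0,0,0],[20,0,2,58,0,0,0],[20,0,2,65,0,0,0],[20,0,2,71,0,0,0],[20,0,2,76,0,0,0],[20,0,2,80,0,0,0],[20,0,2,82,0,0,0],[20,0,2,82,0,0,0]]'; python3 -m crank '[[20,0,0,1,0,0,0],[20,0,0,2,0,0,0],[20,0,0,3,0,0,0],[20,0,0,4,0,0,0],[20,0,0,4,0,0,0],[20,0,0,4,0,0,0]]'
```

```text
clock: 5.9
eef_pos: [580.4, -107.5, 77.0]
eef_rot: [3.141, 0.0, 1.585]
wrist_force: [0.6, -0.5, -3.5]
finger_gap: 29.6
finger_force: 30.0
clock: 6.5
eef_pos: [580.3, -107.5, 73.0]
eef_rot: [3.141, 0.0, 1.585]
wrist_force: [0.4, -0.6, -4.2]
finger_gap: 29.8
finger_force: 30.0
```

```bash
python3 -m crank '[[20,0,0,0.5,0,0,0],[20,0,0,1,0,0,0],[20,0,0,1.5,0,0,0],[20,0,0,2,0,0,0],[20,0,0,2.5,0,0,0],[20,0,0,3,0,0,0],[20,0,0,3,0,0,0],[20,0,0,3,0,0,0]]'; python3 -m crank '[[20,0,0,0.5,0,0,0],[20,0,0,1,0,0,0],[20,0,0,1,0,0,0],[20,0,0,1,0,0,0]]'
```

```text
clock: 7.3
eef_pos: [580.3, -107.5, 70.0]
eef_rot: [-3.142, 0.0, 1.585]
wrist_force: [0.6, -0.3, -4.0]
finger_gap: 29.8
finger_force: 30.0
clock: 7.7
eef_pos: [580.3, -107.5, 69.1]
eef_rot: [3.142, -0.0, 1.585]
wrist_force: [-1.0, 0.9, -1.2]
finger_gap: 30.1
finger_force: 30.0
```

```bash
python3 -m crank '[[20,0,0,0.4,0,0,0],[20,0,0,0.4,0,0,0],[20,0,0,0.4,0,0,0]]'; python3 -m crank '[[35,0,0,0,0,0,0],[45,0,0,0,0,0,0],[70,0,0,0,0,0,0],[90,0,0,0,0,0,0],[90,0,0,0,0,0,0],[90,0,0,0,0,0,0]]' 10; python3 -m crank '[[90,0,0,-5,0,0,0],[90,0,0,-20,0,0,0],[90,0,0,-50,0,0,0],[90,0,0,-95,0,0,0],[90,0,0,-130,0,0,0],[90,0,0,-140,0,0,0],[90,0,0,-140,0,0,0]]'; python3 - <<'E'
from h import *
o=[]
for n in("scene","top","wrist"):
    c=optics.calibration(n);p,d=optics.camera(n); o.append(p); W=cloud(c,d)
    for lo,hi in((2,6),(22,30),(46,62),(112,120)):
        k=(d>0)&(W[...,2]>lo)&(W[...,2]<hi)&(abs(W[...,0]-578)<60)&(abs(W[...,1]+107)<75)&(p.min(-1)>0)
        if k.sum()>4: print(n,lo,hi,k.sum(),rect(W[k][:,:2]),W[k].mean(0).round(1))
im=np.hstack([cv2.resize(o[0][100:292,150:350],(400,384)),cv2.resize(o[2],(400,384))])
cv2.imwrite("pics/e.png",im[:,:,::-1])
E
```

```text
clock: 8.0
eef_pos: [580.4, -107.4, 69.1]
eef_rot: [3.141, 0.0, 1.585]
wrist_force: [-2.9, 2.5, 5.2]
finger_gap: 29.7
finger_force: 30.0
clock: 8.6
eef_pos: [580.3, -107.5, 68.6]
eef_rot: [3.142, -0.0, 1.585]
wrist_force: [-0.8, -0.9, -0.6]
finger_gap: 69.4
finger_force: 0.0
clock: 9.3
eef_pos: [580.8, -107.6, 210.8]
eef_rot: [3.138, 0.001, 1.585]
wrist_force: [-0.8, 0.5, -0.8]
finger_gap: 84.2
finger_force: 0.0
scene 2 6 146 (array([ 555.5, -110.7]), array([ 77.7, 138.9]), np.float32(101.5)) [ 566.7 -116.9    4. ]
scene 22 30 249 (array([ 566.8, -109.5]), array([ 35. , 109.8]), np.float32(100.6)) [ 564.8 -113.1   25.3]
scene 46 62 688 (array([ 578.7, -106.4]), array([ 33.6, 109.1]), np.float32(90.6)) [ 573.2 -119.8   55.5]
scene 112 120 105 (array([ 579. , -108.4]), array([25.2, 30.5]), np.float32(99.8)) [ 578.9 -107.9  114.2]
top 2 6 28 (array([ 576.3, -104.9]), array([112.2, 145.8]), np.float32(89.9)) [590.1 -56.7   3. ]
top 46 62 31 (array([ 573.5, -104.9]), array([14.2, 95.8]), np.float32(92.3)) [ 574.3 -113.4   58.8]
wrist 2 6 48 (array([578.5, -98.1]), array([117., 129.]), np.float32(89.4)) [578.2 -82.8   3.9]
wrist 22 30 308 (array([577.9, -86.6]), array([55.7, 67.5]), np.float32(91.1)) [ 578.7 -102.5   25.6]
wrist 46 62 984 (array([ 578.6, -106.1]), array([ 31.9, 106.7]), np.float32(90.6)) [578.5 -99.   57.9]
wrist 112 120 447 (array([578.9, -92.6]), array([27.6, 61. ]), np.float32(90.1)) [ 579.  -105.8  114.2]
```

View pics/e.png

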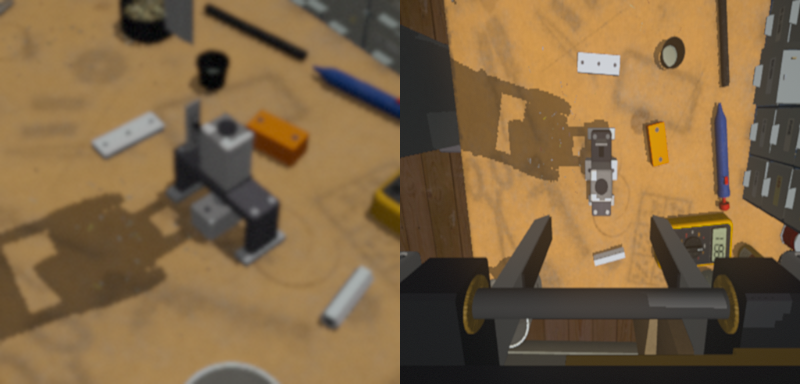

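The gauge stands at (225,190) on the left, upright with its feet flat, astride the block at (578.7,-106.3) and 90.6°. Its beam and cap are at the heights for standing on the desk, the strip and bar are undisturbed, and the gripper is clear.

```bash
python3 -c "from cell import manip; print(manip.sign_off())"
```

```text
the job is handed in; nothing more can be done
None
```

The gauge was set down astride the spacer block, released and handed in at about 9.5 s; in the last pictures it stood upright and square within about 1 mm and 1°, with both legs on the desk and nothing else moved, though the pointer itself was not read.

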